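Seat the pivot pin and hold the belt tensioner wound

TASK

On the belt-drive unit the tensioner's pivot pin has worked up: take the mallet and knock the pin fully home with brisk taps (do not push it with the gripper), then put the mallet down on the bench beside the unit and let go of it. Next swing the sprung tensioner arm by its roller, against its spring, right round to its stop, and hold it there: the program finishes while still holding the arm wound. Leave the arm unwound until the pin is home, and leave the other things where they are.

Things in the scene. Friction and masses are not known exactly. Their poses are not given: they have to be found in the camera images.
- unit: The belt-drive unit: aluminium base plate 200 (x) x 160 (y) x 12 mm, fixed to the bench, carrying a round pivot body with a coil spring round it, the sprung tensioner arm with its black roller, a low toothed pulley (25 mm high overall, at (70, 40) mm) and a low stop post. Origin: centre of the plate's underside, on the bench (z = 0); z up.
- pivot (a point): Centre of the top of the round dark pivot body (42 mm across, 50 mm above the bench), on the vertical axis of the tensioner arm and of the pivot pin; at (20, -35, 50) mm in the unit's frame.
- pin (a joint): How far the steel pivot pin is driven down, m: 0 = fully proud, 0.018 = fully home, its head on the pivot body. It starts between 0 and 0.003. It is tight (about 9 N moves it slowly, about 15 N at 0.25 m/s), slides straight down and stays where it is left.
- pin_top (a point): Centre of the flat top of the pin's round head (22 mm across, 5 mm thick), on the pivot axis; 73 mm above the bench when fully proud, 55 mm when home.
- tensioner (a joint): Angle of the tensioner arm, rad: 0 = at rest, 0.9 = wound to its stop. It grows as the arm turns clockwise seen from above. A spring pulls it back to 0 whenever it is let go: about 3 N at the roller at rest, about 7.5 N at the stop.
- roller_mid (a point): Point on the roller's vertical axis, 44 mm above the bench and 100 mm from the pivot axis, at the arm's end. The black roller is a plain cylinder 32 mm across, from 28 to 60 mm above the bench, and spins freely on the arm about its own axis. Beneath it the flat steel arm (18 mm wide) has its top 24 mm above the bench. Seen from above the arm points from pivot to roller, at rest 150 degrees counter-clockwise from the unit's x axis and when wound 98.4 degrees.
- mallet: Loose mallet, about 0.4 kg, standing on one striking face. Head: grey block with black rubber faces, 46 (x) x 40 (y) mm, 64 mm high. Pale wooden handle, level, 20 mm wide and 24 mm high, its centre line 32 mm above the underside, running along the mallet's -x from the head to 160 mm from the head's centre. Origin: centre of the lower striking face (on the bench at the start); z up. It balances about 10 mm from the head's centre on the handle side.
- mallet_head (a point): Centre of the mallet's head, 32 mm above its lower face.
- mallet_grip (a point): Point on the handle's centre line 48 mm from the head's centre, a good place to grip across the handle.
- bearing: Bystander: steel bearing ring 26 mm across, 9 mm high, lying on the unit's plate. Origin: centre of its underside.
- cup: Bystander: open steel cup 60 mm across and 60 mm high. Origin: centre of its underside.
- screwdriver: Bystander: screwdriver lying on the bench.
- wrench: Bystander: wrench lying on the bench.
- oil: Bystander: white bottle 44 mm across, 100 mm high. Origin: centre of its underside.
- spacer: Bystander: upright aluminium cylinder 32 mm across, 30 mm high. Origin: centre of its underside.
- tray: Bystander: low black divided tray 120 x 160 x 35 mm. Origin: centre of its underside.
There are look-alikes about, which are no part of the job. What is meant by the mallet is not green, and is the smaller of those in its own colour.

How it is judged:
On the way, in this order (a step that is already met when the one before it is completed fails the run):
1. the mallet is held in the gripper, clear of the bench (height (world z) of mallet_head above 0.06 m and contact force between the fingers and mallet above 1 N), for 0.2 s.
2. a brisk tap of the mallet drives the pin (pin moving faster than 20 mm/s under the mallet) (velocity of joint pin above 0.02 m/s and contact force between mallet and pin above 1 N).
3. the pin is home (within 2 mm) and the mallet is lifted off it (value of joint pin above 0.016 m and distance between mallet_head and pin_top above 0.045 m), for 0.1 s.
4. the mallet is down on the bench beside the unit and let go (height (world z) of mallet_head below 0.045 m and horizontal distance between mallet_head and pivot above 0.13 m and linear speed of mallet below 0.03 m/s and contact force between the fingers and mallet below 0.1 N), for 0.2 s.
5. the tensioner arm is wound to its stop (within 0.06 rad) (value of joint tensioner above 0.84 rad), for 0.2 s.
At the end, for the whole second after the job is handed in: The tensioner arm is held by the gripper's fingers (more than 2 N on the arm or its roller) within 0.06 rad of its stop, the pin is within 2 mm of fully home, and the mallet lies or stands still on the bench, released, its head's centre below 45 mm and more than 130 mm from the pivot axis (all of step 4 and value of joint tensioner above 0.84 rad and contact force between the fingers and tensioner above 2 N and value of joint pin above 0.016 m); the arm keeps its last pose, push and grip.
It fails at once if the gripper pushes the pin itself (contact force between the fingers and pin above 2 N).
It fails at once if the tensioner arm is wound before the pin is home (value of joint tensioner above 0.3 rad and not (value of joint pin above 0.016 m)).
It fails at once if a bystander is moved more than 40 mm (distance of any of bearing, cup, screwdriver, wrench, oil, spacer, tray from where it was at the start of the episode above 0.04 m).
It also fails if it takes over 58 s, if anything falls off the work surface, if the arm or the gripper's body presses on something with over 40 N, if the wrist force passes 120 N, or if a joint passes its speed limit or range.

ROBOT

A 6-joint arm with a two-finger parallel gripper is mounted at the origin on the work surface. World frame = base frame: x ahead of the robot, y to its left, z up, the work surface at z = 0. Lengths are in m, angles in rad, forces in N, time in s.
With the tool pointing down it reaches from about 0.375 to 0.75 m from the base axis. Payload 9 kg.
Tool frame: the origin (TCP) lies between the finger pads; the fingertips stand 19 mm ahead of it and the grasp point (between the pads) is the TCP; x points along the fingers, z is the direction in which the jaws open and shut, and the axes are right-handed (so a half turn about x gives the same grasp; the last joint's range is limited). The gripper opens to 85 mm and grips with 20 to 120 N. Pads are 22 mm wide; open, the fingers measure 114 mm over their backs; the gripper's body (76 mm by 85 mm) begins 54 mm behind the grasp point. The pads swing forward as they close: fully open they stand 13 mm farther back than shut.
Start: joints at [-1.493, 0.104, 0.097, 1.564, 0, 1.353], TCP at [0.175, -0.574, 0.25] pointing down, gripper open.
Joint ranges: [-2.99, 2.99], [-0.84, 1.86], [-1.1, 1.16], [-1.84, 2.11], [-1.51, 1.56], [-3.14, 3.14]. Speed limits (rad/s): [2.22, 2.22, 2.57, 3.14, 3.14, 3.14].

INTERFACE

Orientations are given as a rotation vector (axis times angle).
In Python, from cell import bot gives the robot as it stands.
- The arm moves only by the tool drive_tool, never from a script. Its argument "commands" is a list of rows, each a list of 3 entries, a list of its own where there are three numbers: the shift along the world's x, y, z in mm, then the turn about the world's z in rad, then the finger opening in mm, from 0 to 85.4. A call has 1 to 5 rows; each row shifts and turns the commanded pose from where the row before left it; what a row does not reach is not made up. A row lasts 1/10 s, in which the tool goes at most 50 mm and 8.59 degrees, less where a joint would pass 70% of its speed; a pose out of reach is approached as far as the arm can. A call is refused whole if a number of a shift passes 50 or a number of a turn 0.15, either way. A call with a gripper value outside its range is refused whole. The fingers move at their own pace and stop on an object; the grip force is fixed at half the most. Time passes only in rows, so rows that do not move let the fingers close. It gives the time, the measured TCP pose, the force and the opening at its end, in the units of the state.
- bot.state(): the state, without advancing time (a new reading comes with each control period).
- bot.get_image(name): name is "scene" or "top"; returns the picture (480x640x3 uint8, blue, green, red); there is no depth.
- bot.camera_info(name): a dict with "fx", "fy", "cx", "cy" (pixels), "origin" and "attitude" of the camera in the world. Camera axes: x right, y up, looking along -z (the intrinsics and any distortion apply to the point x, -y, -z); pixel columns grow to the right and rows downward; lengths in m; the calibration is good to about 2 mm. A picture is of the moment at which its call begins. camera_info takes no time and is no camera call.
- bot.sign_off(): hands the job in, once; it reports no verdict.
The state is a dict: "t": time; "qpos": joint angles; "joint_vel": joint speeds; "tau": joint torques, N m; "tool_pos": TCP position; "tool_rot": TCP orientation; "wrist_force": force on the tool from outside, world axes, zero at the start; "torque": the same for the moment, N m; "width": opening from 0.0 (shut) to 1.0 (fully open).
Only numpy, scipy, OpenCV 4.12 (cv2) and the standard library are available. Lean on these libraries where they do the work, as an engineer would, in place of code of your own. Each camera call takes 0.05 s, during which the arm holds its last target. There are 200 camera calls.

## Working session

There is one attempt and no reset: what is moved stays moved. The work goes in short steps, Python scripts to look and compute and a tool call to move; the robot and the scene stay as the last step left them, time stands still between calls to the robot, and variables do not carry over. Pictures are saved under pics/ and viewed, about 8 in all and at most 12, crops included, and the job is handed in when it is done.

Besides the shell and the picture viewer there is one more tool, called in YAML: its name, and indented under it one key for each argument. drive_tool: Moves the arm, as the interface text tells. Its arguments: {"type":"object","properties":{"commands":{"type":"array","items":{"type":"array"}}},"required":["commands"]}

```bash
ls && mkdir -p pics && python3 - <<'E'
from cell import bot
import cv2
for n in("top","scene"):
    cv2.imwrite(f"pics/{n}0.png",bot.get_image(n)); print(n,bot.camera_info(n))
print(bot.state())
E
```

```text
pics
top {'fx': 582.9027082739639, 'fy': 582.9027082739639, 'cx': 308.83485820122024, 'cy': 237.76254541923382, 'origin': array([0.35812908, 0.00677665, 1.32615351]), 'attitude': array([ 0.06721037, -0.07972065, -1.54046673])}
scene {'fx': 484.66352828694806, 'fy': 484.66352828694806, 'cx': 317.7862465574702, 'cy': 235.34703328190648, 'origin': array([1.14057838, 0.28029679, 0.7843636 ]), 'attitude': array([0.53318121, 0.77697774, 1.8154999 ])}
{'t': 0.1, 'qpos': array([-1.49269761e+00,  1.04691195e-01,  9.65127309e-02,  1.56386858e+00,
        3.58499571e-06,  1.35311247e+00]), 'joint_vel': array([-0.00073513, -0.00404158,  0.00411515,  0.0005994 ,  0.00020097,
        0.0012573 ]), 'tau': array([ 5.76908060e-03, -5.58207929e+01,  5.04718101e+01,  1.31260324e-02,
       -3.46449078e-04, -1.70438562e-05]), 'tool_pos': array([ 0.17489028, -0.57365469,  0.24955096]), 'tool_rot': array([ 0.98950565,  1.33556789, -0.98793375]), 'wrist_force': array([-0.06754533, -0.85082176,  0.25529874]), 'torque': array([-0.00337905, -0.02213832,  0.01477832]), 'width': 0.9983451783840498}
```

View pics/top0.png

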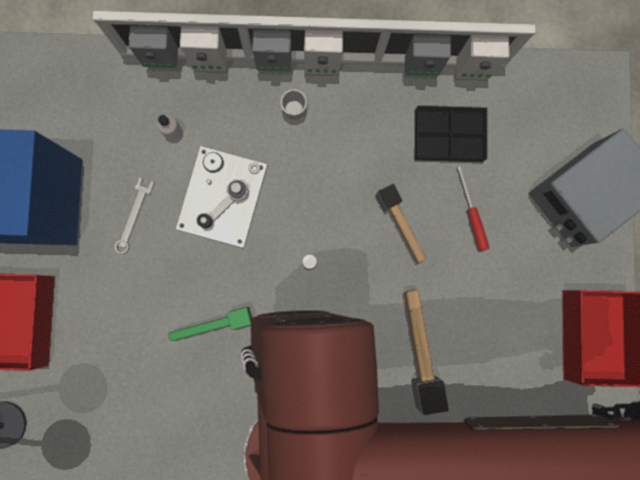

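View pics/scene0.png

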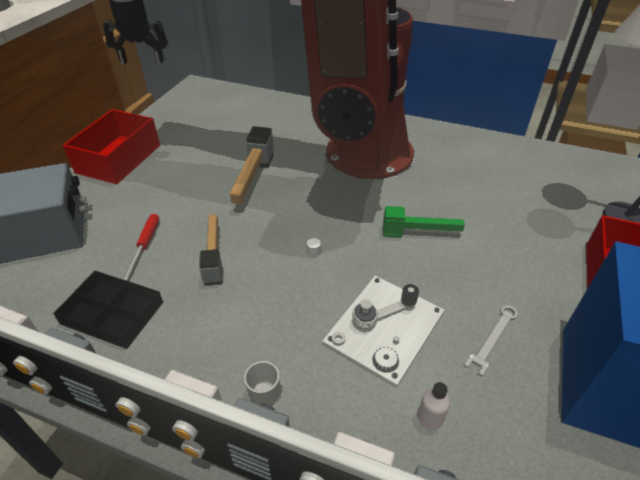

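The top view shows the small wooden mallet with its head at about (389,197) and handle end at (420,261). The unit's plate is at about (222,196), with the pivot at about (237,188) and the roller at (205,220). I'll enlarge both areas.

```bash
python3 - <<'E'
import cv2,numpy as np
a=cv2.imread("pics/top0.png")
c1=cv2.resize(a[175:275,365:440],None,fx=5,fy=5,interpolation=cv2.INTER_CUBIC)
c2=cv2.resize(a[140:250,170:275],None,fx=4,fy=4,interpolation=cv2.INTER_CUBIC)
o=np.zeros((500,800,3),np.uint8); o[:500,:375]=c1; o[:440,380:800]=c2
cv2.imwrite("pics/crop.png",o)
E
```

```text
(no output)
```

View pics/crop.png

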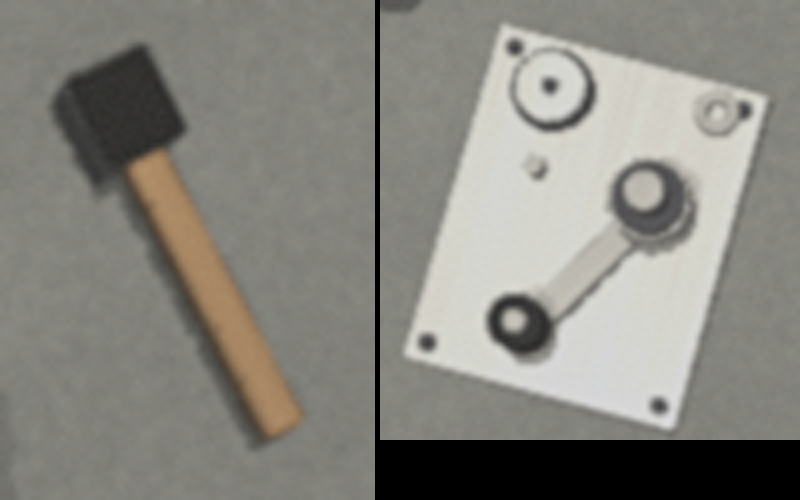

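The crop (top view) gives me the mallet's top-face corners and handle line, the four plate corners and the pin-head top at about (646,190). I'll turn these into world positions.

```bash
cat > h.py <<'E'
import numpy as np
from scipy.spatial.transform import Rotation as R
from cell import bot
def ray(n,u,v,z):
    c=bot.camera_info(n); d=R.from_rotvec(c["attitude"]).apply([(u-c["cx"])/c["fx"],-(v-c["cy"])/c["fy"],-1])
    o=np.array(c["origin"]); return o+d*(z-o[2])/d[2]
def proj(n,p):
    c=bot.camera_info(n); q=R.from_rotvec(c["attitude"]).inv().apply(np.array(p)-c["origin"])
    return c["cx"]-c["fx"]*q[0]/q[2], c["cy"]+c["fy"]*q[1]/q[2]
E
python3 - <<'E'
from h import *
np.set_printoptions(precision=4,suppress=True)
m=lambda u,v,z:ray("top",(u+.5)/5-.5+365,(v+.5)/5-.5+175,z)
w=lambda u,v,z:ray("top",(u-380+.5)/4-.5+170,(v+.5)/4-.5+140,z)
H=[m(*p,.064) for p in[(72,87),(146,45),(186,130),(110,172)]]
hc=np.mean(H,0);print("head",hc,[np.linalg.norm(H[i]-H[i-1]) for i in range(4)])
e=m(282,425,.044);n=m(148,158,.044);print("handle",n,e,"yaw",np.degrees(np.arctan2(*(n-e)[1::-1])),np.degrees(np.arctan2(*(hc-e)[1::-1])),np.linalg.norm((hc-e)[:2]))
P=[w(*p,.012) for p in[(503,24),(770,97),(674,430),(404,355)]]
c=np.mean(P,0);x=(P[0]+P[1]-P[2]-P[3])/2;y=(P[0]+P[3]-P[1]-P[2])/2
yaw=np.arctan2(x[1],x[0]);print("plate",c,np.linalg.norm(x),np.linalg.norm(y),np.degrees(yaw),np.degrees(np.arctan2(-y[0],y[1])))
U=lambda a,b:(c[:2]+R.from_euler('z',yaw).apply([a,b,0])[:2])
print("pivot",U(.02,-.035),"pin px",w(646,190,.0715),"pulley",U(.07,.04),w(549,86,.037-.012))
pv=U(.02,-.035)
for a in(150,98.4):
    t=yaw+np.radians(a);print("roller",a,pv+.1*np.array([np.cos(t),np.sin(t)]))
print("roller px",w(513,322,.06))
print("stop?",w(536,166,.03),"bearing",w(717,110,.02),'spacer',ray("top",309,261,.03))
print(R.from_rotvec(bot.state()["tool_rot"]).as_matrix())
E
```

```text
head [ 0.5737 -0.1775  0.064 ] [np.float64(0.04095861793111994), np.float64(0.0377419283735199), np.float64(0.0413881011173307), np.float64(0.03840099439868235)]
handle [ 0.5551 -0.1895  0.044 ] [ 0.438  -0.2504  0.044 ] yaw 27.488190447218297 28.233819436245643 0.1540746071232191
plate [0.5718 0.1993 0.012 ] 0.19830581249704518 0.1589505386150154 -13.78341699173757 -13.809705381954911
pivot [0.5828 0.1605] pin px [0.5825 0.1599 0.0715] pulley [0.6493 0.2214] [0.6487 0.2228 0.025 ]
roller 150 [0.5106 0.2297]
roller 98.4 [0.5922 0.2601]
roller px [0.5094 0.2308 0.06  ]
stop? [0.6017 0.2273 0.03  ] bearing [0.6389 0.1277 0.02  ] spacer [ 0.4285 -0.0037  0.03  ]
[[-0.0001  0.9566  0.2915]
 [ 0.0012  0.2915 -0.9566]
 [-1.      0.0003 -0.0012]]
```

drive_tool:
  commands:
    - [[28,29,0],0.02,85]
    - [[28,29,0],0.02,85]
    - [[28,29,0],0.02,85]
    - [[28,29,0],0.02,85]
    - [[28,29,0],0.02,85]

```text
t: 0.6
tool_pos: [0.3157, -0.4275, 0.25]
tool_rot: [0.913, 1.371, -0.912]
wrist_force: [0.6, 0.6, 0.1]
width: 0.993
```

drive_tool:
  commands:
    - [[28,29,0],0.02,85]
    - [[28,29,0],0.02,85]
    - [[28,29,0],0.02,85]
    - [[28,29,0],0.02,85]
    - [[28,29,-20],0.01,85]

```text
t: 1.1
tool_pos: [0.4567, -0.2834, 0.2324]
tool_rot: [0.842, 1.397, -0.844]
wrist_force: [0.2, -0.5, -0.3]
width: 0.997
```

drive_tool:
  commands:
    - [[28,29,-30],0,85]
    - [[28,29,-35],0,85]
    - [[23,26,-35],0,85]
    - [[0,0,0],0,85]
    - [[0,0,0],0,85]

```text
t: 1.6
tool_pos: [0.5315, -0.201, 0.1316]
tool_rot: [0.843, 1.404, -0.844]
wrist_force: [0.7, -1.4, 0.2]
width: 0.99
```

drive_tool:
  commands:
    - [[3,1,-25],0,85]
    - [[0,0,-35],0,85]
    - [[0,0,-27],0,85]
    - [[0,0,-12],0,85]
    - [[0,0,0],0,85]

```text
t: 2.1
tool_pos: [0.5341, -0.2015, 0.0333]
tool_rot: [0.845, 1.402, -0.846]
wrist_force: [-0.7, 0.5, 0.5]
width: 0.992
```

```bash
python3 - <<'E'
from h import *
import cv2
s=bot.state();print(s["tool_pos"],R.from_rotvec(s["tool_rot"]).as_matrix()[:,2],s["wrist_force"])
a=bot.get_image("scene")[190:310,160:280]
cv2.imwrite("pics/g.png",cv2.resize(a,None,fx=4,fy=4,interpolation=cv2.INTER_CUBIC))
E
```

```text
[ 0.53414526 -0.20150637  0.03328315] [ 0.46579936 -0.88488974 -0.0010562 ] [-0.70730249  0.49649652  0.50805698]
```

View pics/g.png

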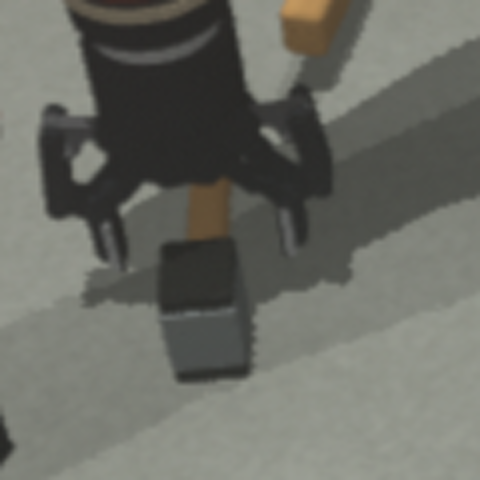

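The crop shows the open fingers straddling the wooden handle just behind the head (head at about (200,310) in the crop), so I'll close.

drive_tool:
  commands:
    - [[0,0,0],0,0]
    - [[0,0,0],0,0]
    - [[0,0,0],0,0]
    - [[0,0,0],0,0]
    - [[0,0,0],0,0]

```text
t: 2.65
tool_pos: [0.5353, -0.2009, 0.0343]
tool_rot: [0.844, 1.4, -0.844]
wrist_force: [-1.7, 0.8, 3.9]
width: 0.223
```

drive_tool:
  commands:
    - [[0,0,0],0,0]
    - [[0,0,0],0,0]
    - [[0,0,0],0,0]
    - [[0,0,5],0,0]
    - [[0,0,10],0,0]

```text
t: 3.15
tool_pos: [0.5339, -0.2003, 0.0476]
tool_rot: [0.845, 1.404, -0.845]
wrist_force: [-0.6, 0.0, -3.7]
width: 0.226
```

drive_tool:
  commands:
    - [[0,0,20],0,0]
    - [[0,0,30],0,0]
    - [[0,0,30],0,0]
    - [[0,0,10],0,0]
    - [[0,0,0],0,0]

```text
t: 3.65
tool_pos: [0.5358, -0.2015, 0.1402]
tool_rot: [0.844, 1.398, -0.844]
wrist_force: [-0.2, 0.0, -4.9]
width: 0.224
```

drive_tool:
  commands:
    - [[2,30,0],0.04,0]
    - [[2,40,0],0.04,0]
    - [[2,40,0],0.04,0]
    - [[2,40,0],0.04,0]
    - [[2,40,0],0.04,0]

```text
t: 4.15
tool_pos: [0.5438, -0.0092, 0.1364]
tool_rot: [0.69, 1.461, -0.691]
wrist_force: [1.2, 0.4, -3.7]
width: 0.222
```

drive_tool:
  commands:
    - [[2,40,0],0.04,0]
    - [[2,40,0],0.04,0]
    - [[0,35,0],0.02,0]
    - [[0,23,0],0,0]
    - [[0,0,0],0,0]

```text
t: 4.65
tool_pos: [0.5475, 0.1298, 0.1363]
tool_rot: [0.611, 1.486, -0.612]
wrist_force: [-0.4, -0.2, -4.7]
width: 0.222
```

```bash
python3 - <<'E'
from h import *
import cv2
s=bot.state();T=s["tool_pos"];z=R.from_rotvec(s["tool_rot"]).as_matrix()[:,2];print(T,z,s["qpos"],s["wrist_force"])
d=np.array([-z[1],z[0]])*1.0;print("handle dir",d)
np.save("pre.npy",T)
a=bot.get_image("scene"); b=bot.get_image("top")
for n in("top","scene"): print(n,[np.round(proj(n,p)) for p in([.5828,.1605,.072],[*(T[:2]+.047*d),T[2]+.032],[*(T[:2]+.047*d),T[2]-.032])])
o=np.zeros((480,800,3),np.uint8)
o[:,:400]=cv2.resize(a[240:360,310:410],None,fx=4,fy=4,interpolation=cv2.INTER_CUBIC)
o[:,400:]=cv2.resize(b[130:250,180:280],None,fx=4,fy=4,interpolation=cv2.INTER_CUBIC)
cv2.imwrite("pics/k.png",o)
E
```

```text
[0.54745308 0.12983222 0.13632557] [ 0.70983816 -0.70435921 -0.00280843] [ 6.56542020e-05  4.38739274e-03 -2.12586319e-01  1.35709415e+00
  6.90386617e-04  2.35238224e+00] [-0.38776407 -0.16549943 -4.74772573]
handle dir [0.70435921 0.70983816]
top [array([236., 187.]), array([229., 179.]), array([233., 185.])]
scene [array([365., 303.]), array([371., 267.]), array([368., 291.])]
```

View pics/k.png

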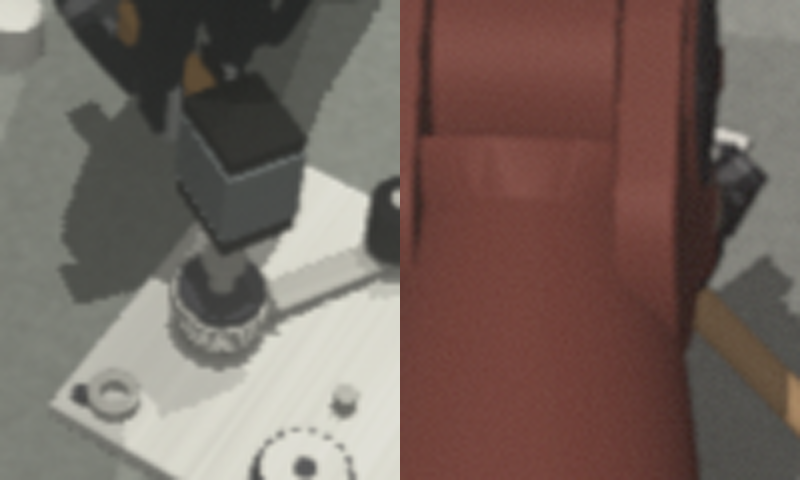

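The mallet hangs level over the pin: in the scene crop the head's lower face is at about (237,206) and the pin is directly below at (222,265). I'll come down close and then tap.

drive_tool:
  commands:
    - [[2,-3,-12],0,0]
    - [[0,0,-11],0,0]
    - [[0,0,0],0,0]
    - [[0,0,-16],0,0]
    - [[0,0,16],0,0]

```text
t: 5.25
tool_pos: [0.5486, 0.1237, 0.1118]
tool_rot: [0.613, 1.488, -0.616]
wrist_force: [-0.8, -0.6, -4.7]
width: 0.223
```

drive_tool:
  commands:
    - [[0,0,0],0,0]
    - [[0,0,0],0,0]

```text
t: 5.45
tool_pos: [0.5518, 0.124, 0.117]
tool_rot: [0.614, 1.48, -0.613]
wrist_force: [0.7, -0.7, -4.7]
width: 0.224
```

drive_tool:
  commands:
    - [[0,2,-20],0,0]

```text
t: 5.55
tool_pos: [0.5534, 0.126, 0.0988]
tool_rot: [0.615, 1.477, -0.611]
wrist_force: [0.7, 0.2, -1.7]
width: 0.222
```

drive_tool:
  commands:
    - [[0,0,-10],0,0]

```text
t: 5.65
tool_pos: [0.5523, 0.1258, 0.0868]
tool_rot: [0.614, 1.479, -0.613]
wrist_force: [-16.8, -13.9, 36.5]
width: 0.224
```

drive_tool:
  commands:
    - [[0,0,30],0,0]
    - [[0,0,0],0,0]

```text
t: 5.85
tool_pos: [0.5527, 0.1261, 0.1189]
tool_rot: [0.615, 1.478, -0.612]
wrist_force: [1.1, 0.5, -4.1]
width: 0.22
```

```bash
python3 - <<'E'
from h import *
import cv2
s=bot.state();print(s["tool_pos"],s["wrist_force"])
a=bot.get_image("scene")
cv2.imwrite("pics/k2.png",cv2.resize(a[250:340,320:400],None,fx=6,fy=6,interpolation=cv2.INTER_CUBIC))
print([np.round(proj("scene",[.5828,.1605,z]),1) for z in(.05,.055,.06,.065,.073)])
E
```

```text
[0.55269177 0.12610665 0.11890031] [ 1.12018835  0.53901383 -4.0743803 ]
[array([364.6, 310.4]), array([364.8, 308.7]), array([365. , 307.1]), array([365.2, 305.4]), array([365.4, 302.7])]
```

View pics/k2.png

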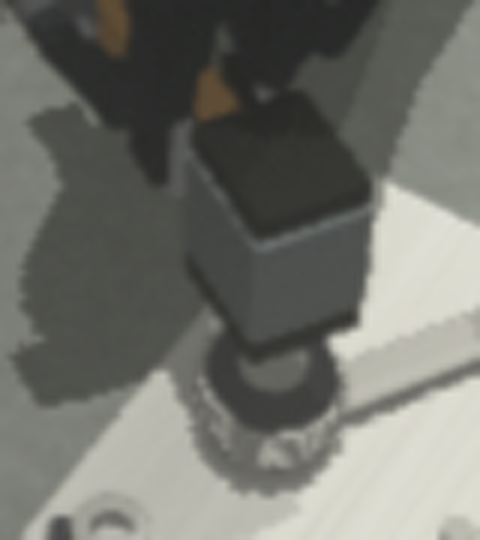

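The scene crop shows the pin head now down on the pivot body at about (275,372), and the force rise also points to it being home. I'll give one confirming tap, then lift and carry the mallet aside.

drive_tool:
  commands:
    - [[0,0,-20],0,0]
    - [[0,0,-11],0,0]

```text
t: 6.1
tool_pos: [0.5501, 0.1253, 0.0835]
tool_rot: [0.612, 1.483, -0.616]
wrist_force: [-18.4, -14.7, 32.4]
width: 0.225
```

drive_tool:
  commands:
    - [[0,0,31],0,0]
    - [[0,0,25],0,0]
    - [[0,0,10],0,0]
    - [[0,0,0],0,0]

```text
t: 6.5
tool_pos: [0.5516, 0.1261, 0.1512]
tool_rot: [0.614, 1.481, -0.613]
wrist_force: [1.0, 0.7, -3.6]
width: 0.225
```

drive_tool:
  commands:
    - [[0,-30,0],0,0]
    - [[0,-45,0],0,0]
    - [[0,-45,0],0,0]
    - [[0,-45,0],0,0]
    - [[0,0,0],0,0]

```text
t: 7.0
tool_pos: [0.5502, -0.0437, 0.1484]
tool_rot: [0.616, 1.483, -0.619]
wrist_force: [1.2, 1.1, -4.7]
width: 0.225
```

drive_tool:
  commands:
    - [[0,0,-30],0,0]
    - [[0,0,-30],0,0]
    - [[0,0,-20],0,0]
    - [[0,0,-10],0,0]
    - [[0,0,0],0,0]

```text
t: 7.5
tool_pos: [0.5492, -0.0382, 0.0581]
tool_rot: [0.614, 1.487, -0.614]
wrist_force: [-0.6, 0.3, -3.8]
width: 0.222
```

```bash
python3 - <<'E'
from h import *
import cv2
s=bot.state();print(s["tool_pos"],s["wrist_force"])
a=bot.get_image("scene")
cv2.imwrite("pics/k3.png",cv2.resize(a[200:360,230:430],None,fx=4,fy=4,interpolation=cv2.INTER_CUBIC)[:600])
E
```

```text
[ 0.54923699 -0.03823852  0.05806051] [-0.55051435  0.27681459 -3.82797168]
```

View pics/k3.png

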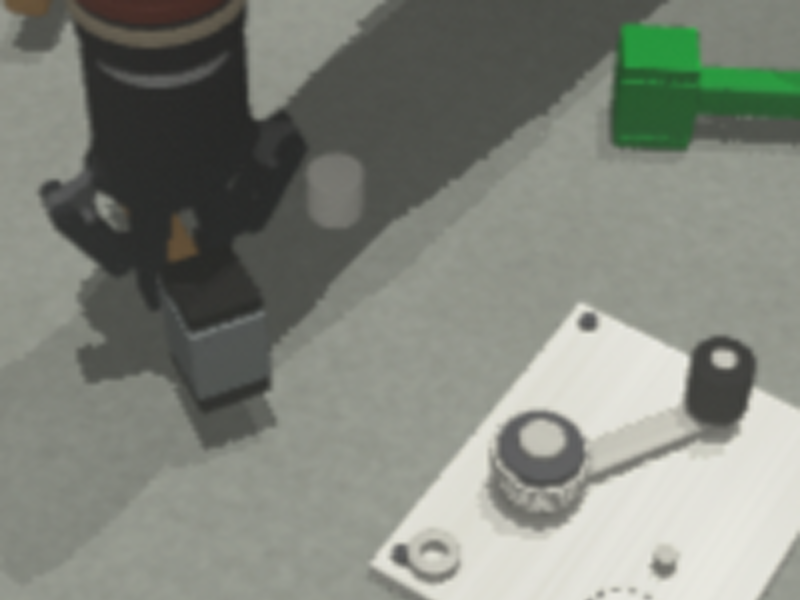

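The view shows the pin head's top at about (543,437) in the crop, which is (365.8,309.2) in the full image. Prediction for home is (364.8,308.7), so the pin is home. The mallet is over clear bench, so I'll lower it.

drive_tool:
  commands:
    - [[0,0,-14],0,0]
    - [[0,0,-7],0,0]
    - [[0,0,0],0,0]

```text
t: 7.85
tool_pos: [0.5502, -0.0387, 0.0385]
tool_rot: [0.614, 1.484, -0.614]
wrist_force: [0.3, -0.4, -5.1]
width: 0.225
```

drive_tool:
  commands:
    - [[0,0,-3],0,0]
    - [[0,0,-2],0,0]
    - [[0,0,0],0,0]

```text
t: 8.15
tool_pos: [0.551, -0.0389, 0.0346]
tool_rot: [0.614, 1.482, -0.614]
wrist_force: [0.1, 0.4, -4.8]
width: 0.22
```

drive_tool:
  commands:
    - [[0,0,-2],0,0]
    - [[0,0,-2],0,0]
    - [[0,0,0],0,0]

```text
t: 8.45
tool_pos: [0.5508, -0.0389, 0.0304]
tool_rot: [0.614, 1.483, -0.614]
wrist_force: [-0.5, -0.7, -4.8]
width: 0.22
```

drive_tool:
  commands:
    - [[0,0,-2],0,0]
    - [[0,0,-2],0,0]
    - [[0,0,0],0,0]

```text
t: 8.75
tool_pos: [0.551, -0.0392, 0.0297]
tool_rot: [0.613, 1.482, -0.614]
wrist_force: [-16.2, 1.0, 27.0]
width: 0.222
```

drive_tool:
  commands:
    - [[0,0,1.5],0,0]
    - [[0,0,0],0,28]
    - [[0,0,0],0,40]
    - [[0,0,0],0,55]
    - [[0,0,0],0,60]

```text
t: 9.25
tool_pos: [0.551, -0.0389, 0.0281]
tool_rot: [0.614, 1.482, -0.614]
wrist_force: [-0.5, 0.9, 0.6]
width: 0.702
```

drive_tool:
  commands:
    - [[0,0,0],0,60]
    - [[0,0,0],0,60]
    - [[0,0,0],0,60]

```text
t: 9.55
tool_pos: [0.551, -0.0389, 0.0281]
tool_rot: [0.614, 1.482, -0.614]
wrist_force: [0.3, 0.2, -0.8]
width: 0.7
```

drive_tool:
  commands:
    - [[0,0,20],0,60]
    - [[0,0,40],0,60]
    - [[0,0,40],0,60]
    - [[0,0,20],0,60]
    - [[0,0,0],0,60]

```text
t: 10.05
tool_pos: [0.553, -0.0396, 0.1521]
tool_rot: [0.613, 1.476, -0.613]
wrist_force: [0.5, -0.4, 0.6]
width: 0.71
```

```bash
python3 - <<'E'
from h import *
import cv2
s=bot.state();print(s["tool_pos"],s["qpos"],s["wrist_force"])
a=bot.get_image("scene")
cv2.imwrite("pics/k4.png",cv2.resize(a[200:360,230:450],None,fx=3.6,fy=3.6,interpolation=cv2.INTER_CUBIC)[:600])
E
```

```text
[ 0.55296314 -0.03955616  0.1520637 ] [-3.07343702e-01 -3.80315789e-02 -2.25876461e-01  1.37694160e+00
 -5.56090310e-05  2.04843060e+00] [ 0.45687078 -0.38185889  0.57864801]
```

View pics/k4.png

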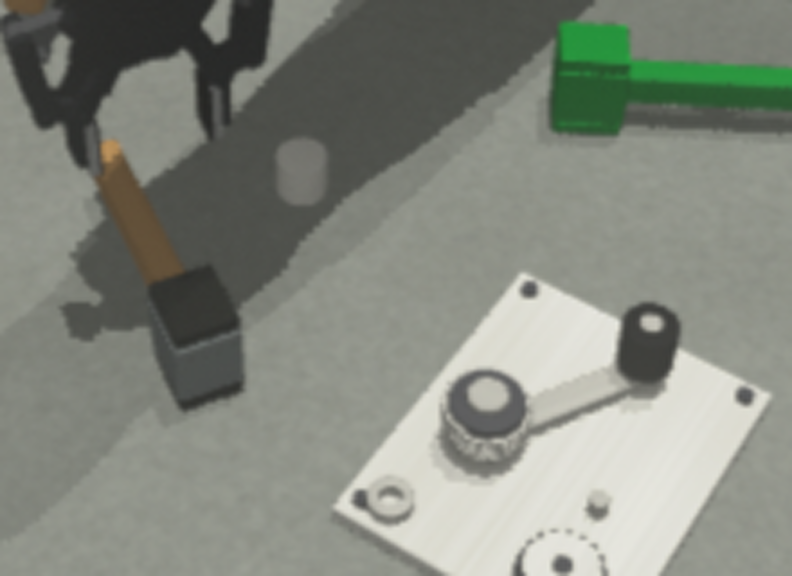

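The mallet stands free on its face on the bench: head at about (195,335) in the crop, fingers clear and above it. Next I'll swing over to the roller, with the jaws turned to about 20°, so they stay clear of the pivot and the stop post.

drive_tool:
  commands:
    - [[-5,25,0],0.14,60]
    - [[-5,35,0],0.14,60]
    - [[-5,35,0],0.14,60]
    - [[-5,35,0],0.14,60]
    - [[-5,35,0],0.14,60]

```text
t: 10.6
tool_pos: [0.5248, 0.1273, 0.1464]
tool_rot: [0.062, 1.572, -0.063]
wrist_force: [0.5, 0.4, -0.1]
width: 0.703
```

drive_tool:
  commands:
    - [[-5,35,0],0.14,60]
    - [[-5,35,0],0.14,60]
    - [[-5,30,0],0.14,60]
    - [[-3,5,0],0,60]
    - [[0,0,0],0,60]

```text
t: 11.1
tool_pos: [0.5069, 0.2316, 0.1467]
tool_rot: [-0.263, 1.557, 0.263]
wrist_force: [0.3, -0.3, -0.4]
width: 0.701
```

```bash
python3 - <<'E'
from h import *
s=bot.state();print(s["tool_pos"],R.from_rotvec(s["tool_rot"]).as_matrix()[:,2],s["wrist_force"])
print("oil",ray("top",165,121,.1),ray("top",170,132,.05))
E
```

```text
[0.50686475 0.23157269 0.14667694] [ 0.94442994  0.32870531 -0.00221345] [ 0.33430794 -0.29871665 -0.36510724]
oil [0.71648884 0.31473721 0.1       ] [0.70634481 0.31486629 0.05      ]
```

drive_tool:
  commands:
    - [[3,-1,-30],0,60]
    - [[0,0,-35],0,60]
    - [[0,0,-22],0,60]
    - [[0,0,-8],0,60]
    - [[0,0,0],0,60]

```text
t: 11.6
tool_pos: [0.5102, 0.2289, 0.0519]
tool_rot: [-0.261, 1.557, 0.261]
wrist_force: [-1.0, -0.7, 0.0]
width: 0.698
```

drive_tool:
  commands:
    - [[0,0,0],0,0]
    - [[0,0,0],0,0]
    - [[0,0,0],0,0]
    - [[0,0,0],0,0]
    - [[0,0,0],0,0]

```text
t: 12.1
tool_pos: [0.5119, 0.23, 0.055]
tool_rot: [-0.263, 1.553, 0.262]
wrist_force: [-2.7, -1.2, 5.4]
width: 0.352
```

drive_tool:
  commands:
    - [[8.3,7.7,0],0,0]
    - [[9,6.7,0],0,0]
    - [[9.7,5.6,0],0,0]
    - [[10.3,4.5,0],0,0]
    - [[10.8,3.3,0],0,0]

```text
t: 12.6
tool_pos: [0.5601, 0.2569, 0.0549]
tool_rot: [-0.265, 1.554, 0.26]
wrist_force: [-4.8, -10.3, 8.3]
width: 0.357
```

drive_tool:
  commands:
    - [[11,2.1,0],0,0]
    - [[0,0,0],0,0]

```text
t: 12.8
tool_pos: [0.5715, 0.2587, 0.0549]
tool_rot: [-0.264, 1.554, 0.26]
wrist_force: [-6.5, -8.0, 8.9]
width: 0.356
```

drive_tool:
  commands:
    - [[11,0,0],0,0]
    - [[9,-1.5,0],0,0]
    - [[0,0,0],0,0]

```text
t: 13.1
tool_pos: [0.5907, 0.2587, 0.0549]
tool_rot: [-0.262, 1.554, 0.263]
wrist_force: [-6.5, 0.7, 9.7]
width: 0.354
```

drive_tool:
  commands:
    - [[2,0,0],0,0]
    - [[0,0,0],0,0]

```text
t: 13.3
tool_pos: [0.5919, 0.2587, 0.055]
tool_rot: [-0.263, 1.555, 0.263]
wrist_force: [-8.9, -1.0, 9.3]
width: 0.354
```

drive_tool:
  commands:
    - [[1.5,0,0],0,0]
    - [[0,0,0],0,0]

```text
t: 13.5
tool_pos: [0.5922, 0.2587, 0.0549]
tool_rot: [-0.263, 1.557, 0.264]
wrist_force: [-14.3, -1.1, 11.6]
width: 0.355
```

drive_tool:
  commands:
    - [[0,0,0],0,0]
    - [[0,0,0],0,0]
    - [[0,0,0],0,0]

```text
t: 13.8
tool_pos: [0.5921, 0.2587, 0.0548]
tool_rot: [-0.263, 1.557, 0.264]
wrist_force: [-14.7, -1.7, 11.2]
width: 0.354
```

```bash
python3 - <<'E'
from h import *
import cv2
s=bot.state();print(s["tool_pos"],s["wrist_force"])
p=s["tool_pos"]-[.5828,.1605,0];print("arm angle",136.2-np.degrees(np.arctan2(p[1],p[0])),"deg of 51.6")
a=bot.get_image("scene")
cv2.imwrite("pics/k5.png",cv2.resize(a[200:400,230:470],None,fx=3,fy=3,interpolation=cv2.INTER_CUBIC))
E
```

```text
[0.59212639 0.25870866 0.05484151] [-14.71799739  -1.70636968  11.18050763]
arm angle 51.62483020105367 deg of 51.6
```

View pics/k5.png

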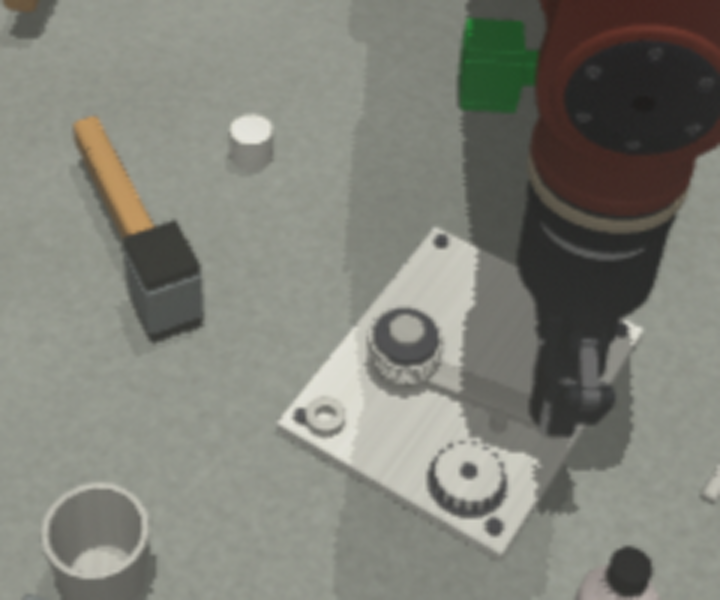

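The picture shows the arm wound against the stop post (about (500,415)), with the gripper on the roller (about (570,400)). The pin head is flush on the pivot body (407,328), the mallet stands free (165,285), and the bystanders in view haven't moved. Handing in.

```bash
python3 -c "
from cell import bot
print(bot.sign_off())"
```

```text
the job is handed in; nothing more can be done
None
```

The job is done and handed in at about 14 s, with the gripper still holding the tensioner arm wound. `sign_off` gives no verdict, so whether it passed isn't confirmed.

- **Pin:** I picked up the smaller wooden mallet by its handle and tapped the pin three times. The first tap may not have touched the pin. The second met a hard stop at about 36 N, and the third confirmed it at about 32 N. In the picture the pin head's top is within about 1.5 px of where it should be when home, against roughly 6 px if it were still fully proud.
- **Mallet:** It stands on its striking face on the bench, let go and clear of the fingers, with its head about 0.16 m from the pivot by the commanded placement. It touched down about 4 mm lower than where I had gripped it, so the handle had slipped a little in the jaws during the tapping.
- **Tensioner arm:** I gripped the roller and swung it round to the stop. The arm angle worked out from the tool position is 51.6° of 51.6°, and the wrist force along the push had risen to about 15 N, against about 7.5 N from the spring alone.
- **Other things:** The bystanders visible in the last view looked unmoved. I didn't check the ones outside that crop again.

None of my last checks failed or disagreed with each other.

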